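# Find the jar with the loose cap

### The job

One of the three amber finishing-oil jars in the leaning rack has a loose screw cap and would leak. Find it by giving the caps a test twist of about an eighth of a turn while the jars stay in their pockets, then lift that jar out and set it gently upright on the floor of the blue tray, its cap left turned so that the white line shows it up. Leave the tightly capped jars in the rack and do not disturb the other things on the bench.

Things in the scene. Friction and masses are not known exactly. Their poses are not given: they have to be found in the camera images.
- rack: wooden jar rack fixed to the bench, 0.37 m long along its own y, three square pockets 112 mm apart along y (the middle one at y = 0), each 61 mm wide inside and 44 mm deep. The pockets lean 23 degrees from vertical: a jar in it has its top leaning toward the rack's own -x (the robot's side). Its pockets keep a jar from turning. Origin: centre of its underside, z up.
- jar1: one of three alike square amber glass jars, 56 x 56 mm, 116 mm tall in all, 0.2 to 0.45 kg, each in a pocket of the rack (which one varies). Glass body to 76 mm, neck of diameter 40 from 76 to 92 mm, round black screw cap of diameter 48 from 92 to 116 mm. Origin: centre of its underside; z along its axis to the cap; at the start its y lies along the rack's y
- jar1_cap (a point): on jar1's axis 106 mm above its underside, in the cap: a good grip height; axes as the jar's. A tight cap does not turn in a fair twist (it holds the tool or slips in the grip); a loose one turns easily (0.03 Nm) at least 80 degrees either way, stays where left and never comes off, so the jar can be carried by it. Looks do not tell which
- jar1_mark (a point): outer end of the white line on the top of jar1's cap, 20 mm off the axis, 116 mm above the jar's underside; it turns with the cap. At the start the lines of all three caps point along their jar's +x, within 6 degrees. The point's own x axis runs outward along the line, z up the jar's axis
- jar2: one of three alike square amber glass jars, 56 x 56 mm, 116 mm tall in all, 0.2 to 0.45 kg, each in a pocket of the rack (which one varies). Glass body to 76 mm, neck of diameter 40 from 76 to 92 mm, round black screw cap of diameter 48 from 92 to 116 mm. Origin: centre of its underside; z along its axis to the cap; at the start its y lies along the rack's y
- jar2_cap (a point): on jar2's axis 106 mm above its underside, in the cap: a good grip height; axes as the jar's. A tight cap does not turn in a fair twist (it holds the tool or slips in the grip); a loose one turns easily (0.03 Nm) at least 80 degrees either way, stays where left and never comes off, so the jar can be carried by it. Looks do not tell which
- jar2_mark (a point): outer end of the white line on the top of jar2's cap, 20 mm off the axis, 116 mm above the jar's underside; it turns with the cap. At the start the lines of all three caps point along their jar's +x, within 6 degrees. The point's own x axis runs outward along the line, z up the jar's axis
- jar3: one of three alike square amber glass jars, 56 x 56 mm, 116 mm tall in all, 0.2 to 0.45 kg, each in a pocket of the rack (which one varies). Glass body to 76 mm, neck of diameter 40 from 76 to 92 mm, round black screw cap of diameter 48 from 92 to 116 mm. Origin: centre of its underside; z along its axis to the cap; at the start its y lies along the rack's y
- jar3_cap (a point): on jar3's axis 106 mm above its underside, in the cap: a good grip height; axes as the jar's. A tight cap does not turn in a fair twist (it holds the tool or slips in the grip); a loose one turns easily (0.03 Nm) at least 80 degrees either way, stays where left and never comes off, so the jar can be carried by it. Looks do not tell which
- jar3_mark (a point): outer end of the white line on the top of jar3's cap, 20 mm off the axis, 116 mm above the jar's underside; it turns with the cap. At the start the lines of all three caps point along their jar's +x, within 6 degrees. The point's own x axis runs outward along the line, z up the jar's axis
- tray: shallow blue square tray fixed to the bench, 158 x 158 mm outside, walls 4 mm thick, rim 18 mm high, inner floor 4 mm above the bench (point tray_in). Origin: centre of its underside, z up
- tray_in (a point): centre of the tray's inner floor
- mallet: carver's mallet lying down, 240 mm long; a bystander, leave alone. Origin: underside, near the middle
- blank: pale limewood blank 120 x 55 x 45 mm; a bystander, leave alone. Origin: centre of its underside
- tin: dark steel tin, diameter 72, height 100 mm; a bystander, leave alone. Origin: centre of its underside
- gouge1: wood-handled carving gouge lying flat, about 215 mm long, 22 mm thick; a bystander, leave alone. Origin: underside, near the middle
- gouge2: dark-handled carving gouge lying flat, about 215 mm long, 22 mm thick; a bystander, leave alone. Origin: underside, near the middle
- wax: low round glass jar of wax with a brass-coloured lid, diameter 72, height 70 mm; a bystander, leave alone. Origin: centre of its underside
- mug: white mug, diameter 80, height 90 mm; a bystander, leave alone. Origin: centre of its underside
Not all that is in view belongs to the job. What is shaped like the jar1 but pink or red is not meant. What is shaped like the jar3 but turquoise is not meant.

How it is judged:
By the outcome, as a careful person would: the job done as asked, in the order asked, and still so for the second after the job is handed in, with the robot touching nothing.
It also fails if it takes over 67 s, if anything falls off the work surface, if the arm or the gripper's body presses on something with over 40 N, if the wrist force passes 120 N, or if a joint passes its speed limit or range.

### The arm

A 6-joint arm with a two-finger parallel gripper is mounted at the origin on the work surface. World frame = base frame: x ahead of the robot, y to its left, z up, the work surface at z = 0. Lengths are in mm, angles in rad, forces in N, time in s.
With the tool pointing down it reaches from about 400 to 925 mm from the base axis. Payload 12.5 kg.
Tool frame: the origin (TCP) lies at the very end of the fingers, on their centre line; the grasp point (between the pads) lies 19 mm behind it; z points along the fingers, y is the line along which they close (so a half turn about z gives the same grasp; the last joint's range is limited). The gripper opens to 95 mm and grips with 3 to 60 N. Pads are 20 mm wide; open, the fingers measure 119 mm over their backs; the gripper's body (75 mm by 180 mm) begins 59 mm behind the grasp point.
Start: joints at [-1.372, 0.491, 1.559, -0, 1.092, -0.106], TCP at [187.587, -596.203, 214.661] pointing down, gripper open.
Joint ranges: [-3.1, 3.1], [-0.84, 2.19], [0.05, 2.79], [-1.13, 4.28], [0.06, 2.93], [-2.69, 2.69]. Speed limits (rad/s): [2.22, 2.22, 2.79, 3.14, 3.14, 3.14].

### API

Orientations are given as a 3x3 rotation matrix whose columns are the frame's x, y, z axes.
In Python, from bench import bot, imaging gives the robot as it stands. The module is installed in compiled form; this text tells all that it offers.
- The arm moves only by the tool send_rows, never from a script. Its argument "plan" is a list of rows, each a list of 4 numbers: the shift along the world's x, y, z in cm, then the turn about the world's z in degrees. A call has 1 to 20 rows; each row is the pose to reach, as a shift and turn from the pose commanded when the call began; what a row does not reach only later rows make up. A row lasts 1/10 s, in which the tool goes at most 50 mm and 8.59 degrees, less where a joint would pass 70% of its speed; a pose out of reach is approached as far as the arm can. A call with a gripper value outside its range is refused whole. "claw" is the closure, from -1 (fully open) to 1 (shut), set as the call begins (left out, the last holds). The fingers move at their own pace and stop on an object; "squeeze" is the grip in N (left out, the last holds). Time passes only in rows, so rows that repeat a pose let the fingers close. It gives the time, the measured TCP pose, the force, the opening and the grip force at its end, in the units of the state.
- bot.sense(): the state, without advancing time (a new reading comes with each control period).
- imaging.snapshot(name): name is "side" or "top"; returns a dict with "frame" (384x512x3 uint8, red, green, blue), "fx", "fy", "cx", "cy" (pixels), "view" (4x4, takes a point from world to camera coordinates). Camera axes: x right, y down, z forward; pixel columns grow to the right and rows downward; lengths in mm; the calibration is good to about 2 mm. A picture is of the moment at which its call begins. There is no depth.
- bot.close_job(): hands the job in; it is judged then, once.
The state is a dict: "t": time; "q": joint angles; "dq": joint speeds; "joint_efforts": joint torques, N m; "ee_pos": TCP position; "tcp_rot": TCP orientation; "wrist_force": force on the tool from outside, world axes, zero at the start; "moment": the same for the moment, N m; "finger_gap": opening from 0.0 (shut) to 1.0 (fully open); "grasp_force": force on a finger pad.
Only numpy, scipy, OpenCV 4.12 (cv2) and the standard library are available. Lean on these libraries where they do the work, as an engineer would, in place of code of your own. Each camera call takes 0.05 s, during which the arm holds its last target. There are 200 camera calls.

## Working session

There is one attempt and no reset: what is moved stays moved. The work goes in short steps, Python scripts to look and compute and a tool call to move; the robot and the scene stay as the last step left them, time stands still between calls to the robot, and variables do not carry over. Pictures are saved under pics/ and viewed, at most 10 in all, crops included, and the job is handed in when it is done.

Besides the shell and the picture viewer there is one more tool, called after "Request:" by a JSON object that holds its "api" and its "payload". send_rows: Moves the arm, as the interface text tells. Its arguments: {"type":"object","properties":{"plan":{"type":"array"},"claw":{"type":"number"},"squeeze":{"type":"number"}},"required":["plan"]}

```bash
mkdir -p pics
cat > h.py <<'E'
import numpy as np, cv2
from bench import bot, imaging
def shot(n,f=None):
    s=imaging.snapshot(n)
    if f: cv2.imwrite('pics/'+f,cv2.cvtColor(s['frame'],cv2.COLOR_RGB2BGR))
    return s
def proj(s,P):
    V=np.array(s['view']);P=np.atleast_2d(P);c=P@V[:3,:3].T+V[:3,3]
    return np.c_[s['fx']*c[:,0]/c[:,2]+s['cx'],s['fy']*c[:,1]/c[:,2]+s['cy']]
def ray(s,u,v):
    V=np.array(s['view']);R=V[:3,:3];o=-R.T@V[:3,3]
    d=R.T@np.array([(u-s['cx'])/s['fx'],(v-s['cy'])/s['fy'],1]);return o,d/np.linalg.norm(d)
def atz(s,u,v,z):
    o,d=ray(s,u,v);return o+d*(z-o[2])/d[2]
E
python3 - <<'E'
from h import *
a=shot('top','top.png');b=shot('side','side.png')
for s in(a,b): print(s['fx'],s['cx'],s['cy'],np.round(s['view'],3).tolist())
A=np.vstack([a['frame'],b['frame']])
print(bot.sense())
np.savez('cal.npz',**{})
E
```

```text
460.8892992347642 254.40278964608754 189.84468699674053 [[0.029, -1.0, 0.007, 24.203], [-0.997, -0.029, -0.066, 505.18], [0.066, -0.005, -0.998, 1489.921], [0.0, 0.0, 0.0, 1.0]]
431.1243147831819 251.18053278136347 189.3178586518888 [[-0.781, -0.624, -0.001, 400.935], [-0.307, 0.386, -0.87, 249.538], [0.543, -0.679, -0.494, 1297.353], [0.0, 0.0, 0.0, 1.0]]
{'t': 0.1, 'q': array([-1.37158909e+00,  4.91468962e-01,  1.55939420e+00, -3.17196085e-06,
        1.09168528e+00, -1.05586034e-01]), 'dq': array([ 0.00150302, -0.00102771, -0.0031467 ,  0.00054359, -0.00087439,
        0.00061955]), 'joint_efforts': array([ 2.83702670e-03, -6.13622189e+01, -2.58605397e+01,  6.93063601e-02,
        4.70532873e-02, -2.59994249e-05]), 'ee_pos': array([ 187.54661946, -595.97273926,  214.13705659]), 'tcp_rot': array([[ 9.53908583e-01,  3.00097283e-01, -1.91901580e-04],
       [ 3.00097329e-01, -9.53908128e-01,  9.36325823e-04],
       [ 9.79323587e-05, -9.50758390e-04, -9.99999543e-01]]), 'wrist_force': array([-0.42724309,  0.23165868, -0.92520963]), 'moment': array([-0.02902111, -0.03860496,  0.06067008]), 'grasp_force': 0.0, 'finger_gap': 0.9994976110305207}
```

View pics/top.png

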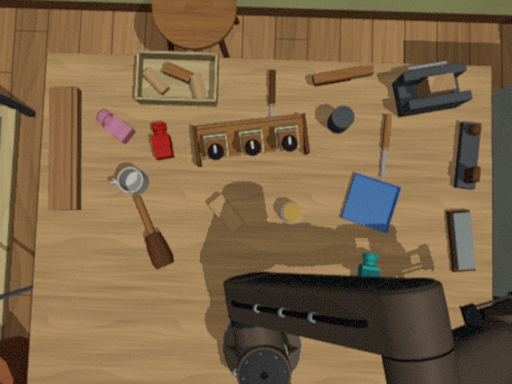

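View pics/side.png

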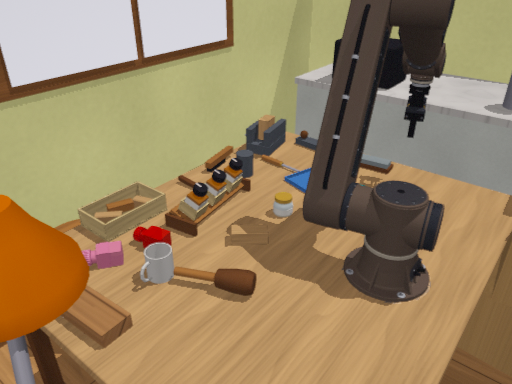

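The top view shows the amber jars in the rack, with caps at about (215,151), (252,146) and (289,143), and the tray at (370,202). Possible confusions are the pink jar (115,125), the red jar (162,140) and the turquoise jar (369,264), all lying or standing outside the rack. I choose the three black-capped jars in the rack. Next is one close crop of both views.

Run:
```python
import cv2,numpy as np
t=cv2.imread('pics/top.png');s=cv2.imread('pics/side.png')
a=cv2.resize(t[108:172,185:313],None,fx=6,fy=6,interpolation=3)
b=cv2.resize(s[150:230,160:260],None,fx=3.6,fy=2.7,interpolation=3)
b=cv2.resize(s[150:220,160:258],(294,210),interpolation=3)
c=cv2.resize(t[168:236,335:405],(210,204),interpolation=3)
o=np.zeros((600,768,3),np.uint8);o[:384]=a;o[388:598,:294]=b;o[388:592,300:510]=c
cv2.imwrite('pics/c1.png',o)
```

```text
(no output)
```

View pics/c1.png

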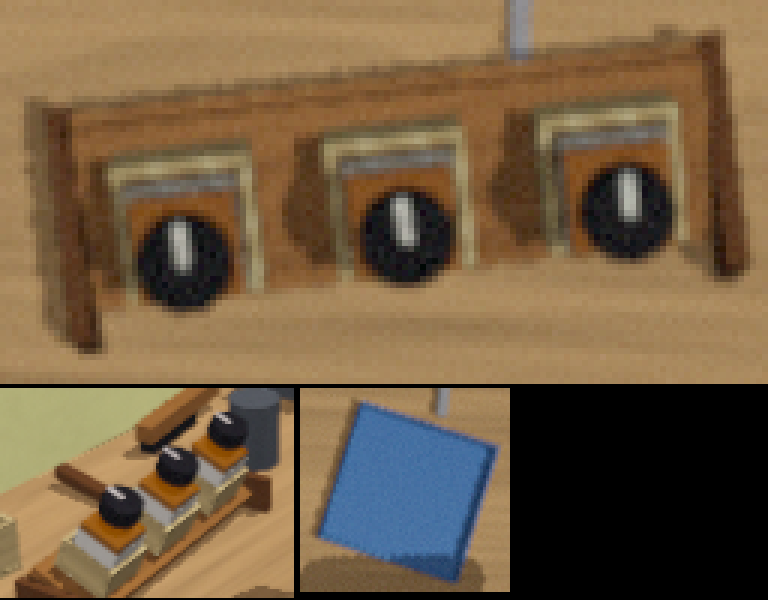

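Run:
```python
from h import *
T=shot('top');S=shot('side')
T_=[((x+.5)/6-.5+185,(y+.5)/6-.5+108) for x,y in[(185,262),(407,236),(629,211)]]
S_=[((x+.5)/3-.5+160,(y-388+.5)/3-.5+150) for x,y in[(120,508),(176,467),(227,431)]]
P=[]
for a,b in zip(T_,S_):
    o1,d1=ray(T,*a);o2,d2=ray(S,*b)
    k=np.linalg.lstsq(np.c_[d1,-d2],o2-o1,rcond=None)[0]
    p,q=o1+d1*k[0],o2+d2*k[1];P.append((p+q)/2);print(np.round((p+q)/2),np.linalg.norm(p-q).round(1), atz(T,*a,140).round(1))
P=np.array(P);d=P[0]-P[2];print(np.linalg.norm(d),np.degrees(np.arctan2(-d[0],d[1])))
c=[atz(T,(x+.5)/3-.5+335,(y-388+.5)/3-.5+168,18) for x,y in[(360,402),(497,447),(457,582),(319,536)]]
c=np.array(c);print(c.round(),c.mean(0),np.linalg.norm(np.diff(c,axis=0),axis=1))
```

```text
[608. 159. 141.] 1.6 [609.3 160.1 140. ]
[625.  49. 142.] 1.5 [625.7  49.  140. ]
[641. -63. 142.] 1.9 [641.7 -62.4 140. ]
224.65625160500664 8.250461556199827
[[ 581. -617.   18.]
 [ 536. -767.   18.]
 [ 387. -722.   18.]
 [ 433. -572.   18.]] [ 484.29896614 -669.66921754   18.        ] [156.70155305 154.83858312 157.00968218]
```

Request:
{"api": "send_rows", "payload": {"plan": [[1, 1.2, 0, 1], [4, 4.7, 0, 3], [7, 8.2, 0, 6], [10, 11.8, 0, 9], [13, 15.3, 0, 12.7], [45.4, 53.3, 0, 12.7], [45.4, 53.3, 0, 12.7], [45.4, 53.3, 0, 12.7], [45.4, 53.3, 0, 12.7], [45.4, 53.3, 0, 12.7], [45.4, 53.3, 0, 12.7], [45.4, 53.3, 0, 12.7], [45.4, 53.3, 0, 12.7], [45.4, 53.3, 0, 12.7], [45.4, 53.3, 0, 12.7], [45.4, 53.3, 0, 12.7], [45.4, 53.3, 0, 12.7], [45.4, 53.3, 0, 12.7], [45.4, 53.3, 0, 12.7]], "claw": -1, "squeeze": 10}}

```text
t: 2.1
ee_pos: [640.9, -64.1, 214.9]
tcp_rot: [[0.865, 0.501, 0.0], [0.501, -0.865, -0.0], [-0.0, 0.0, -1.0]]
wrist_force: [-0.1, -0.0, -0.3]
finger_gap: 1.003
grasp_force: 0.0
```

Run:
```python
from h import *
T=shot('top')
c=np.array([atz(T,(x-300+.5)/3-.5+335,(y-388+.5)/3-.5+168,18) for x,y in[(360,402),(497,447),(457,582),(319,536)]])
print(c.round(),c.mean(0),np.linalg.norm(np.diff(c,axis=0),axis=1))
s=bot.sense();print(s['q'],s['ee_pos'],s['tcp_rot'][:,1],s['wrist_force'],s['moment'])
```

```text
[[ 571. -288.   18.]
 [ 526. -439.   18.]
 [ 378. -396.   18.]
 [ 424. -246.   18.]] [ 474.86928029 -342.2249926    18.        ] [156.94058731 153.94216742 157.25644892]
[-2.02211971e-01  5.18271217e-01  1.50830155e+00 -1.13015369e-04
  1.11481107e+00  8.43581460e-01] [640.99202545 -64.16980004 214.96765993] [ 5.01258544e-01 -8.65297536e-01  2.14625181e-04] [ 1.08522621 -0.06722349  0.16716771] [-0.05212262  0.01497831 -0.01883128]
```

Request:
{"api": "send_rows", "payload": {"plan": [[0, 0.1, -3, 0], [0, 0.1, -6, 0], [0, 0.1, -8.5, 0], [0, 0.1, -9, 0], [0, 0.1, -9, 0]]}}

```text
t: 2.65
ee_pos: [641.3, -62.8, 124.6]
tcp_rot: [[0.865, 0.502, -0.001], [0.502, -0.865, 0.0], [-0.001, -0.001, -1.0]]
wrist_force: [-0.1, 0.2, -0.1]
finger_gap: 1.001
grasp_force: 0.0
```

Request:
{"api": "send_rows", "payload": {"plan": [[0, 0, 0, 0], [0, 0, 0, 0], [0, 0, 0, 0], [0, 0, 0, 0], [0, 0, 0, 0], [0, 0, 0, 0], [0, 0, 0, 0]], "claw": 1, "squeeze": 8}}

```text
t: 3.35
ee_pos: [641.5, -62.1, 124.7]
tcp_rot: [[0.865, 0.503, -0.0], [0.503, -0.865, -0.0], [-0.0, -0.0, -1.0]]
wrist_force: [-0.4, 0.3, 0.8]
finger_gap: 0.523
grasp_force: 8.0
```

Run:
```python
from h import *
s=bot.sense();print(s['ee_pos'],s['wrist_force'],s['moment'],s['finger_gap'],s['grasp_force'])
T=shot('top','t2.png');S=shot('side','s2.png')
t=T['frame'][...,::-1];s=S['frame'][...,::-1]
o=np.zeros((450,800,3),np.uint8)
o[:400,:400]=cv2.resize(t[100:180,230:310],(400,400));o[:400,400:]=cv2.resize(s[125:205,185:265],(400,400))
cv2.imwrite('pics/c2.png',o)
```

```text
[641.50163917 -62.13981516 124.70129658] [-0.41893064  0.26519378  0.77998685] [ 0.05356236  0.08573471 -0.01460209] 0.5232085047997403 8.00014078617096
```

View pics/c2.png

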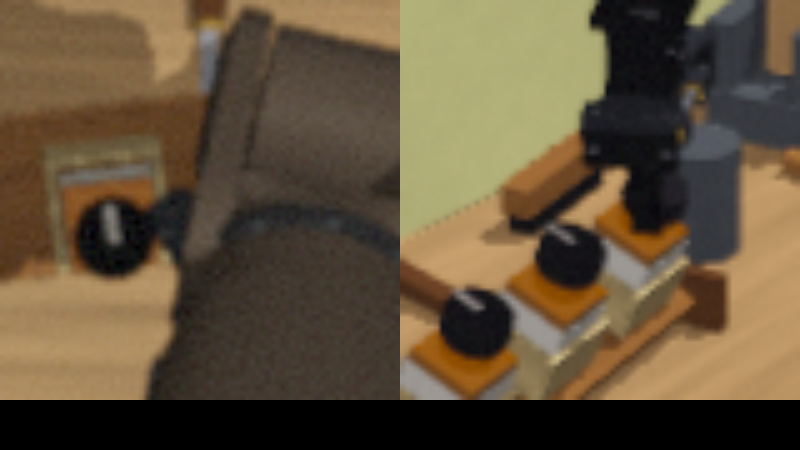

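The crop shows the fingers on the cap of the right-hand jar (side crop, about (655,210)). The other two caps are untouched with their lines unturned. Now the test twist.

Request:
{"api": "send_rows", "payload": {"plan": [[0, 0, 0, -4], [0, 0, 0, -8], [0, 0, 0, -12], [0, 0, 0, -16], [0, 0, 0, -20], [0, 0, 0, -24]]}}

```text
t: 4.05
ee_pos: [642.1, -62.6, 124.8]
tcp_rot: [[0.994, 0.105, 0.001], [0.105, -0.994, -0.001], [0.001, 0.001, -1.0]]
wrist_force: [2.0, -0.7, 0.8]
finger_gap: 0.507
grasp_force: 8.0
```

Run:
```python
from h import *
s=bot.sense();print(s['ee_pos'],s['tcp_rot'][:,1],s['wrist_force'],s['moment'],s['finger_gap'],s['grasp_force'])
```

```text
[642.07100431 -62.62557782 124.84455816] [ 1.04884774e-01 -9.94483928e-01  9.49798216e-04] [ 2.00031931 -0.6632882   0.83255329] [-0.04896695 -0.22277585  0.26753421] 0.5069937797331778 7.999775558710098
```

Request:
{"api": "send_rows", "payload": {"plan": [[0, 0, 0, -4], [0, 0, 0, -8], [0, 0, 0, -12], [0, 0, 0, -16], [0, 0, 0, -20], [0, 0, 0, -20]]}}

```text
t: 4.65
ee_pos: [641.9, -62.3, 124.8]
tcp_rot: [[0.971, -0.24, 0.001], [-0.24, -0.971, -0.0], [0.001, 0.0, -1.0]]
wrist_force: [-0.3, -0.3, 3.1]
finger_gap: 0.524
grasp_force: 8.0
```

Run:
```python
from h import *
s=bot.sense();print(s['ee_pos'],s['tcp_rot'][:,1],s['wrist_force'],s['moment'],s['finger_gap'],s['grasp_force'])
```

```text
[641.85928826 -62.29553683 124.83759047] [-2.40059505e-01 -9.70758168e-01  1.17909812e-04] [-0.33262797 -0.32673304  3.13989372] [ 0.06891921 -0.10855002 -0.06327452] 0.5237343341660696 8.001054972410202
```

Request:
{"api": "send_rows", "payload": {"plan": [[0, 0, 0, 0], [0, 0, 0, 0], [0, 0, 0, 0], [0, 0, 2.5, 0], [0, 0, 6, 0], [-0.5, 3.7, 6, 0], [-1.1, 7.5, 6, 0], [-1.6, 11.1, 6, 0], [-1.6, 11.1, 6, 0], [-1.6, 11.1, 3, 0], [-1.6, 11.1, 0, 0], [-1.6, 11.1, 0, 0]], "claw": -1}}

```text
t: 5.85
ee_pos: [623.9, 48.3, 121.3]
tcp_rot: [[0.971, -0.239, -0.006], [-0.239, -0.971, -0.0], [-0.006, 0.001, -1.0]]
wrist_force: [0.1, 0.1, -0.3]
finger_gap: 1.001
grasp_force: 0.0
```

Request:
{"api": "send_rows", "payload": {"plan": [[0, 0, 0, 0], [0, 0, 0, 0], [0, 0, 0, 0], [0, 0, 0, 0], [0, 0, 0, 0], [0, 0, 0, 0]], "claw": 1}}

```text
t: 6.45
ee_pos: [625.7, 48.8, 125.0]
tcp_rot: [[0.971, -0.239, 0.0], [-0.239, -0.971, -0.0], [0.0, 0.0, -1.0]]
wrist_force: [0.4, -0.2, -0.7]
finger_gap: 0.553
grasp_force: 0.0
```

Request:
{"api": "send_rows", "payload": {"plan": [[0, 0, 0, 4], [0, 0, 0, 8], [0, 0, 0, 12], [0, 0, 0, 16], [0, 0, 0, 20], [0, 0, 0, 24]]}}

```text
t: 7.05
ee_pos: [625.6, 48.6, 124.9]
tcp_rot: [[0.984, 0.179, 0.0], [0.179, -0.984, -0.0], [0.0, 0.0, -1.0]]
wrist_force: [1.0, -1.6, 0.5]
finger_gap: 0.502
grasp_force: 8.0
```

Run:
```python
from h import *
s=bot.sense();print(s['ee_pos'],s['tcp_rot'][:,1],s['wrist_force'],s['moment'],s['finger_gap'],s['grasp_force'])
```

```text
[625.59878356  48.56950511 124.92649091] [ 1.78966862e-01 -9.83855017e-01  4.09827299e-04] [ 0.96923121 -1.59286688  0.51323061] [-0.35970284 -0.06164565 -0.29339522] 0.502406590940903 8.005109131336212
```

Request:
{"api": "send_rows", "payload": {"plan": [[0, 0, 0, 4], [0, 0, 0, 8], [0, 0, 0, 12], [0, 0, 0, 16], [0, 0, 0, 20], [0, 0, 0, 20]]}}

```text
t: 7.65
ee_pos: [625.7, 48.5, 124.7]
tcp_rot: [[0.864, 0.503, 0.0], [0.503, -0.864, -0.0], [-0.0, 0.0, -1.0]]
wrist_force: [-0.4, -1.9, 0.1]
finger_gap: 0.522
grasp_force: 8.0
```

Run:
```python
from h import *
s=bot.sense();print(s['ee_pos'],s['tcp_rot'][:,1],s['wrist_force'],s['moment'],s['finger_gap'],s['grasp_force'])
```

```text
[625.69604587  48.50222475 124.69131686] [ 5.03208501e-01 -8.64164892e-01  4.94388808e-04] [-0.38582856 -1.86544559  0.0639245 ] [-0.46153958 -0.05664821 -0.09977842] 0.5217142148586593 7.999681681394577
```

Middle jar also resisted with about 0.29 Nm, so it seems tight. Next is the left one.

Request:
{"api": "send_rows", "payload": {"plan": [[0, 0, 0, 0], [0, 0, 0, 0], [0, 0, 0, 0], [0, 0, 2.5, 0], [0, 0, 6, 0], [-0.5, 3.7, 6, 0], [-1.1, 7.5, 6, 0], [-1.7, 11.1, 6, 0], [-1.7, 11.1, 6, 0], [-1.7, 11.1, 3, 0], [-1.7, 11.1, 0, 0], [-1.7, 11.1, 0, 0]], "claw": -1}}

```text
t: 8.85
ee_pos: [606.9, 159.1, 121.4]
tcp_rot: [[0.865, 0.502, -0.006], [0.502, -0.865, -0.001], [-0.006, -0.002, -1.0]]
wrist_force: [-0.4, -0.3, 0.3]
finger_gap: 1.0
grasp_force: 0.0
```

Request:
{"api": "send_rows", "payload": {"plan": [[0, 0, 0, 0], [0, 0, 0, 0], [0, 0, 0, 0], [0, 0, 0, 0], [0, 0, 0, 0], [0, 0, 0, 0], [0, 0, 0, 0], [0, 0, 0, 0]], "claw": 1}}

```text
t: 9.65
ee_pos: [608.7, 159.7, 124.9]
tcp_rot: [[0.865, 0.502, 0.0], [0.502, -0.865, -0.0], [0.0, 0.0, -1.0]]
wrist_force: [0.6, -0.9, 2.7]
finger_gap: 0.521
grasp_force: 8.0
```

Request:
{"api": "send_rows", "payload": {"plan": [[0, 0, 0, -4], [0, 0, 0, -8], [0, 0, 0, -12], [0, 0, 0, -16], [0, 0, 0, -20], [0, 0, 0, -24]]}}

```text
t: 10.25
ee_pos: [608.6, 160.0, 124.6]
tcp_rot: [[0.995, 0.105, -0.0], [0.105, -0.995, 0.0], [-0.0, -0.0, -1.0]]
wrist_force: [0.0, 1.0, 0.9]
finger_gap: 0.5
grasp_force: 8.0
```

Run:
```python
from h import *
s=bot.sense();print(s['ee_pos'],s['tcp_rot'][:,1],s['wrist_force'],s['moment'],s['finger_gap'],s['grasp_force'])
```

```text
[608.59419298 159.97358139 124.56460617] [ 1.04573986e-01 -9.94517083e-01 -2.28887373e-04] [0.02703745 1.03351864 0.93143878] [0.55798886 0.05519798 0.17604034] 0.49962695816700226 8.004840463399887
```

Request:
{"api": "send_rows", "payload": {"plan": [[0, 0, 0, -4], [0, 0, 0, -8], [0, 0, 0, -12], [0, 0, 0, -16], [0, 0, 0, -20], [0, 0, 0, -20]]}}

```text
t: 10.85
ee_pos: [608.6, 160.2, 124.7]
tcp_rot: [[0.971, -0.24, 0.0], [-0.24, -0.971, 0.001], [0.0, -0.001, -1.0]]
wrist_force: [-0.3, 2.2, 1.1]
finger_gap: 0.521
grasp_force: 8.0
```

Run:
```python
from h import *
s=bot.sense();print(s['ee_pos'],s['tcp_rot'][:,1],s['wrist_force'],s['moment'],s['finger_gap'],s['grasp_force'])
T=shot('top','t3.png');S=shot('side','s3.png')
t=T['frame'][...,::-1];s=S['frame'][...,::-1]
o=np.zeros((400,800,3),np.uint8)
o[:400,:400]=cv2.resize(t[90:190,210:310],(400,400),interpolation=3);o[:400,400:]=cv2.resize(s[140:220,180:260],(400,400),interpolation=3)
cv2.imwrite('pics/c3.png',o)
```

```text
[608.61997273 160.21150317 124.72905881] [-2.40093965e-01 -9.70749473e-01 -5.89445120e-04] [-0.31823792  2.19939116  1.0723326 ] [ 0.78424687 -0.06107824  0.11494387] 0.5209860990396615 8.001173883676529
```

View pics/c3.png

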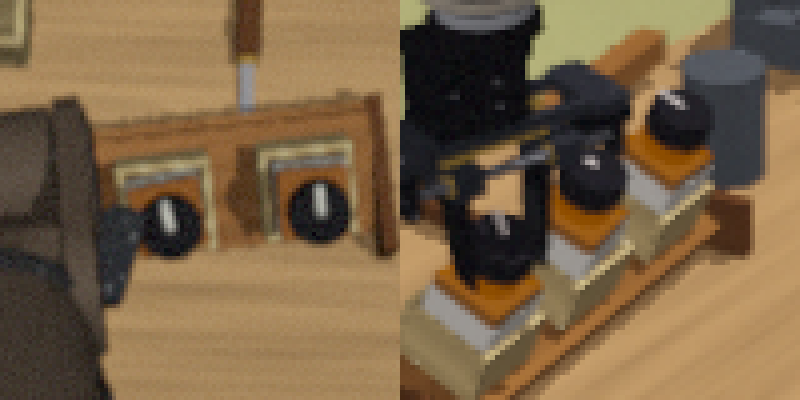

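Middle and right lines (top crop at (168,215), (320,195)) are unturned. The left cap's line (side crop (503,225)) looks turned. I'll open and back off to confirm.

Request:
{"api": "send_rows", "payload": {"plan": [[0, 0, 0, 0], [0, 0, 0, 0], [0, 0, 0, 0], [0, 0, 4, 0], [-3, 1, 7, 0], [-7, 2, 8, 0], [-12, 3, 8, 0], [-16, 3, 8, 0], [-20, 3, 8, 0], [-20, 3, 8, 0]], "claw": -1}}

```text
t: 11.95
ee_pos: [404.4, 189.6, 204.9]
tcp_rot: [[0.971, -0.237, -0.002], [-0.237, -0.971, -0.001], [-0.001, 0.001, -1.0]]
wrist_force: [0.6, -0.1, -0.6]
finger_gap: 0.997
grasp_force: 0.0
```

Run:
```python
from h import *
T=shot('top','t4.png');S=shot('side','s4.png')
t=T['frame'][...,::-1];s=S['frame'][...,::-1]
o=np.zeros((540,800,3),np.uint8)
o[:540,:540]=cv2.resize(t[95:185,200:290],(540,540),interpolation=3);o[:260,540:]=cv2.resize(s[150:215,180:245],(260,260),interpolation=3)
cv2.imwrite('pics/c4.png',o)
```

```text
(no output)
```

View pics/c4.png

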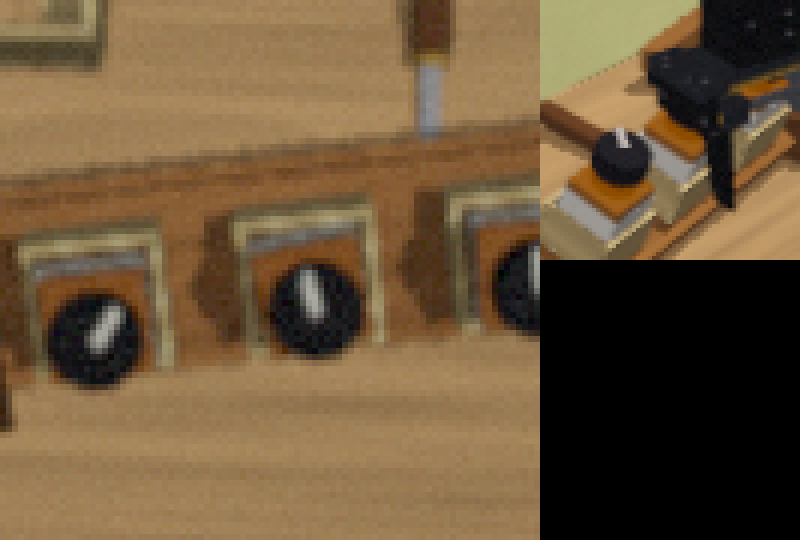

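The left jar's line (top crop, (107,328)) now points up-right, about 45° turned, while the middle one (313,293) is unchanged. The left jar is the loose one. I'll regrip square to the rack's y.

Request:
{"api": "send_rows", "payload": {"plan": [[3, -0.4, 0, 6], [7, -1, 0, 12], [11, -1.6, 0, 18], [15.5, -2.3, 0, 22], [18.5, -2.7, 0, 22], [20, -2.9, 0, 22], [20, -2.9, 0, 22], [20, -2.9, -3, 22], [20, -2.9, -6, 22], [20, -2.9, -7.5, 22], [20, -2.9, -8, 22], [20, -2.9, -8, 22], [20, -2.9, -8, 22]]}}

```text
t: 13.35
ee_pos: [609.0, 160.9, 125.6]
tcp_rot: [[0.99, 0.142, 0.001], [0.142, -0.99, 0.0], [0.001, 0.0, -1.0]]
wrist_force: [0.7, 0.3, -0.6]
finger_gap: 0.997
grasp_force: 0.0
```

Request:
{"api": "send_rows", "payload": {"plan": [[0, 0, 0, 0], [0, 0, 0, 0], [0, 0, 0, 0], [0, 0, 0, 0], [0, 0, 0, 0], [0, 0, 0, 0], [0, 0, 0, 0], [0, 0, 0, 0]], "claw": 1, "squeeze": 14}}

```text
t: 14.15
ee_pos: [608.6, 160.6, 124.7]
tcp_rot: [[0.99, 0.142, 0.0], [0.142, -0.99, -0.0], [-0.0, 0.0, -1.0]]
wrist_force: [0.3, -2.4, 1.8]
finger_gap: 0.506
grasp_force: 14.0
```

Request:
{"api": "send_rows", "payload": {"plan": [[-0.2, 0, 0.5, 0], [-0.6, -0.1, 1.4, 0], [-1, -0.1, 2.3, 0], [-1.4, -0.2, 3.2, 0], [-1.7, -0.2, 4.1, 0], [-2.1, -0.3, 5.0, 0], [-2.5, -0.4, 5.9, 0], [-2.9, -0.4, 6.8, 0], [-3.3, -0.5, 7.8, 0], [-3.3, -0.5, 7.8, 0]]}}

```text
t: 15.15
ee_pos: [575.6, 155.9, 204.3]
tcp_rot: [[0.99, 0.142, 0.002], [0.142, -0.99, 0.0], [0.002, 0.0, -1.0]]
wrist_force: [0.5, 0.5, -3.9]
finger_gap: 0.504
grasp_force: 14.0
```

Run:
```python
from h import *
s=bot.sense();print(s['wrist_force'],s['moment'])
T=shot('top','t5.png');S=shot('side','s5.png')
t=T['frame'][...,::-1];s=S['frame'][...,::-1]
o=np.zeros((500,800,3),np.uint8)
o[:400,:300]=cv2.resize(t[80:200,190:280],(300,400),interpolation=3);o[:500,300:]=cv2.resize(s[120:220,155:255],(500,500),interpolation=3)
cv2.imwrite('pics/c5.png',o)
```

```text
[ 0.53467631  0.53397064 -3.94543276] [ 0.01346317  0.07099341 -0.00075705]
```

View pics/c5.png

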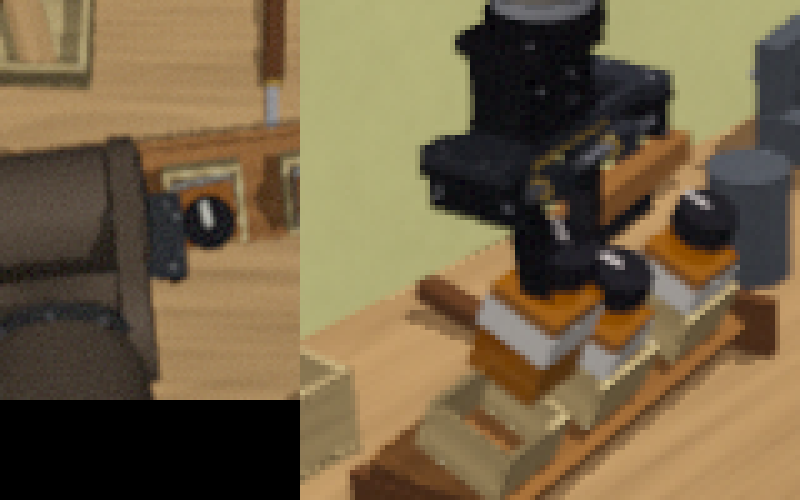

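Jar is out at its 23° tilt in the grip (side crop, about (535,330)), the pocket is empty and the neighbours are untouched. Weight is about 3.9 N. I'll raise and carry it to the tray.

Request:
{"api": "send_rows", "payload": {"plan": [[-1, 0, 1.5, 0], [-3, -0.5, 3.5, 0], [-5, -1.5, 5, 0], [-7, -3.5, 5, 0], [-9, -6.5, 5, 0], [-10.5, -10, 5, 0], [-11.5, -14, 5, 0], [-12.2, -18, 5, 0], [-12.7, -22, 5, 0], [-12.7, -26, 5, 0], [-12.7, -30, 5, 0], [-12.7, -34, 5, 0], [-12.7, -38, 5, 0], [-12.7, -42, 5, 0], [-12.7, -45, 5, 0], [-12.7, -47.5, 5, 0], [-12.7, -49, 5, 0], [-12.7, -49.7, 5, 0], [-12.7, -49.7, 5, 0], [-12.7, -49.7, 5, 0]]}}

```text
t: 17.25
ee_pos: [448.6, -340.2, 252.8]
tcp_rot: [[0.99, 0.143, -0.0], [0.143, -0.99, 0.0], [-0.0, -0.0, -1.0]]
wrist_force: [0.7, 0.3, -4.3]
finger_gap: 0.502
grasp_force: 14.0
```

Run:
```python
from h import *
s=bot.sense();print(s['wrist_force'],s['moment'],s['q'])
S=shot('side','s6.png');T=shot('top','t6.png')
s=S['frame'][...,::-1];t=T['frame'][...,::-1]
for a in(np.array([448,-342,x]) for x in (150,271)):print(proj(S,a))
o=np.zeros((500,800,3),np.uint8)
o[:500,:500]=cv2.resize(s[100:200,240:340],(500,500),interpolation=3);o[:300,500:]=cv2.resize(t[150:250,320:420],(300,300),interpolation=3)
cv2.imwrite('pics/c6.png',o)
```

```text
[ 0.70939369  0.30893739 -4.31273808] [0.02173307 0.06267171 0.00949038] [-7.66188210e-01  3.65092888e-01  1.66315623e+00  1.42060373e-04
  1.11375241e+00  6.61516575e-01]
[[318.26210133 151.07090478]]
[[320.66969008 122.00164921]]
```

View pics/c6.png

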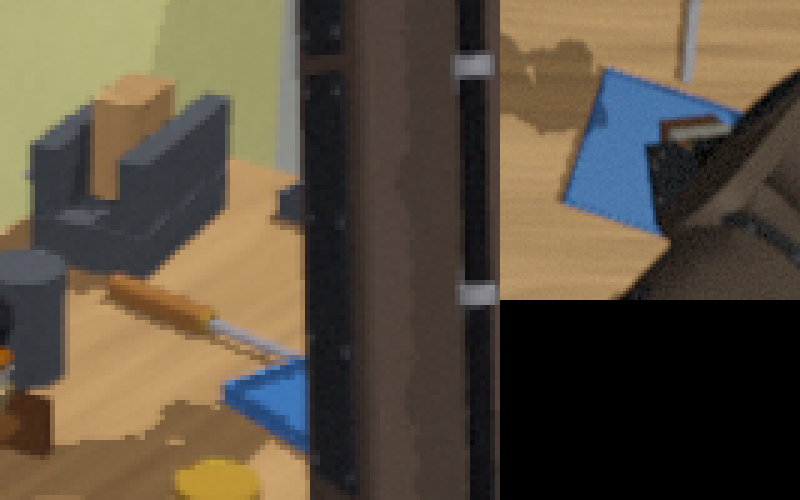

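Side view is blocked by the arm. The top view shows the base still sticking out ahead of the gripper (690,130), so the jar is still tilted over the tray. I'll lower it to just above the floor, then ease the grip so it can swing upright.

Request:
{"api": "send_rows", "payload": {"plan": [[0, 0, -2, 0], [0, 0, -5, 0], [0, 0, -8, 0], [0, 0, -11, 0], [0, 0, -13, 0], [0, 0, -14.3, 0], [0, 0, -15, 0], [0, 0, -15.2, 0], [0, 0, -15.2, 0], [0, 0, -15.2, 0]]}}

```text
t: 18.35
ee_pos: [448.9, -341.5, 101.5]
tcp_rot: [[0.99, 0.142, 0.001], [0.142, -0.99, -0.001], [0.001, 0.001, -1.0]]
wrist_force: [-0.5, -0.1, -4.6]
finger_gap: 0.507
grasp_force: 14.0
```

Request:
{"api": "send_rows", "payload": {"plan": [[0, 0, 0, 0], [0, 0, 0, 0], [0, 0, 0, 0], [0, 0, 0, 0], [0, 0, 0, 0]], "squeeze": 7}}

```text
t: 18.85
ee_pos: [448.6, -341.2, 100.7]
tcp_rot: [[0.99, 0.142, 0.0], [0.142, -0.99, -0.0], [0.0, 0.0, -1.0]]
wrist_force: [0.3, 0.2, -4.0]
finger_gap: 0.503
grasp_force: 7.0
```

Run:
```python
from h import *
s=bot.sense();print(s['wrist_force'],s['moment'],s['ee_pos'])
T=shot('top','t7.png')
t=T['frame'][...,::-1]
S=shot('side','s7.png')['frame'][...,::-1]
o=np.zeros((500,800,3),np.uint8)
o[:500,:500]=cv2.resize(t[150:250,320:420],(500,500),interpolation=3);o[:300,500:]=cv2.resize(S[130:230,260:360],(300,300))
cv2.imwrite('pics/c7.png',o)
```

```text
[ 0.33334038  0.23665727 -4.0284424 ] [ 0.01591353  0.01496019 -0.0252872 ] [ 448.5848983  -341.21544589  100.6993127 ]
```

View pics/c7.png

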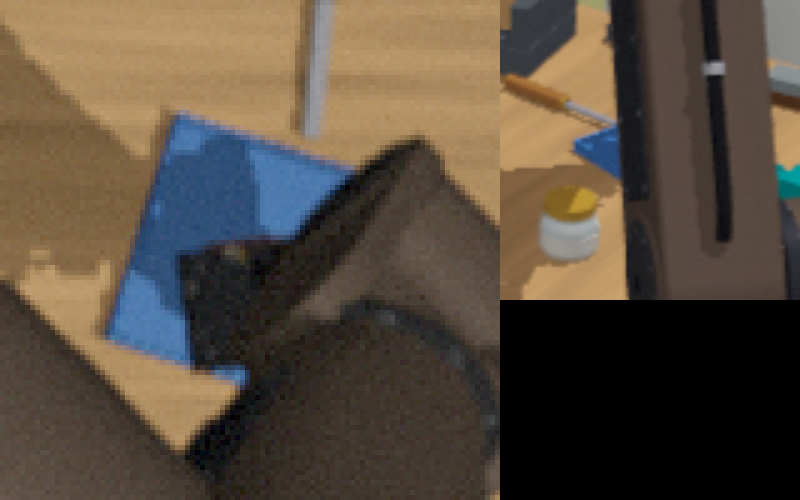

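Run:
```python
from h import *
T=shot('top')
ux=np.array([.99,.143,0]);uy=np.array([-.143,.99,0]);z=np.array([0,0,1])
g=np.array([448.6,-341.2,119.7])
f=lambda p:((proj(T,p)-[320,150])*5+2).round()
for th in(0,8,16,23):
    c,s=np.cos(np.radians(th)),np.sin(np.radians(th));ax=-s*ux+c*z;lx=c*ux+s*z
    print(th,*[f(g+lx*28+uy*y+ax*h).tolist() for h in(-30,-106) for y in (28,-28)])
print('body',*[f(g+ux*37.5+uy*y+z*59).tolist() for y in(90,-90)],*[f(g-ux*37.5+uy*y+z*59).tolist() for y in(90,-90)])
print(bot.sense()['moment'])
```

```text
0 [[233.0, 261.0]] [[322.0, 251.0]] [[204.0, 266.0]] [[289.0, 256.0]]
8 [[234.0, 254.0]] [[323.0, 244.0]] [[203.0, 243.0]] [[288.0, 233.0]]
16 [[235.0, 249.0]] [[325.0, 238.0]] [[203.0, 222.0]] [[288.0, 212.0]]
23 [[236.0, 245.0]] [[326.0, 234.0]] [[203.0, 204.0]] [[289.0, 194.0]]
body [[164.0, 251.0]] [[469.0, 216.0]] [[180.0, 379.0]] [[486.0, 343.0]]
[0.04713616 0.05428835 0.04005414]
```

Its front now lies within about 8° of upright; it swung down. I'll lower slowly until the floor squares it.

Request:
{"api": "send_rows", "payload": {"plan": [[0, 0, -0.2, 0], [0, 0, -0.4, 0], [0, 0, -0.5, 0], [0, 0, -0.6, 0], [0, 0, -0.7, 0], [0, 0, -0.7, 0]], "squeeze": 6}}

```text
t: 19.6
ee_pos: [449.4, -341.6, 94.7]
tcp_rot: [[0.99, 0.142, 0.002], [0.142, -0.99, -0.002], [0.002, 0.002, -1.0]]
wrist_force: [1.3, 1.4, 7.4]
finger_gap: 0.508
grasp_force: 6.0
```

Request:
{"api": "send_rows", "payload": {"plan": [[0, 0, -0.05, 0], [0, 0, -0.1, 0], [0, 0, -0.15, 0], [0, 0, -0.2, 0], [0, 0, -0.25, 0], [0, 0, -0.3, 0], [0, 0, -0.3, 0], [0, 0, -0.3, 0]]}}

```text
t: 20.4
ee_pos: [449.5, -341.6, 91.9]
tcp_rot: [[0.99, 0.142, 0.002], [0.142, -0.99, -0.002], [0.002, 0.002, -1.0]]
wrist_force: [1.1, 2.0, 7.8]
finger_gap: 0.504
grasp_force: 6.0
```

Request:
{"api": "send_rows", "payload": {"plan": [[0, 0, 0, 0], [0, 0, 0, 0], [0, 0, 0.1, 0], [0, 0, 0.1, 0]], "squeeze": 3}}

```text
t: 20.8
ee_pos: [448.5, -341.2, 91.6]
tcp_rot: [[0.99, 0.142, -0.0], [0.142, -0.99, -0.0], [-0.0, -0.0, -1.0]]
wrist_force: [0.2, -0.1, 1.5]
finger_gap: 0.498
grasp_force: 3.0
```

Request:
{"api": "send_rows", "payload": {"plan": [[0, 0, 0, 0], [0, 0, 0, 0], [0, 0, 0, 0], [0, 0, 0, 0], [0, 0, 0, 0], [0, 0, 2, 0], [0, 0, 5, 0], [0, 0, 9, 0], [0, 0, 13, 0], [-2, 5, 14, 0], [-3, 9, 14, 0], [-3, 13, 14, 0], [-3, 17, 14, 0], [-3, 21, 14, 0], [-3, 25, 14, 0], [-3, 30, 14, 0], [-3, 34, 14, 0], [-3, 38, 14, 0], [-3, 38, 14, 0]], "claw": -1}}

```text
t: 22.7
ee_pos: [418.1, 42.2, 231.8]
tcp_rot: [[0.989, 0.146, 0.0], [0.146, -0.989, 0.0], [0.0, -0.0, -1.0]]
wrist_force: [0.2, 0.1, 0.2]
finger_gap: 0.997
grasp_force: 0.0
```

Run:
```python
from h import *
s=bot.sense();print(s['wrist_force'],s['ee_pos'])
T=shot('top','t8.png');t=T['frame'][...,::-1]
S=shot('side','s8.png')['frame'][...,::-1]
o=np.zeros((600,800,3),np.uint8)
o[:400,:400]=cv2.resize(t[150:250,320:420],(400,400),interpolation=3)
o[:400,400:]=cv2.resize(S[120:220,260:360],(400,400),interpolation=3)
o[400:,:400]=cv2.resize(t[95:175,175:335],(400,200),interpolation=3)
o[400:,400:667]=cv2.resize(S,(267,200),interpolation=3)
cv2.imwrite('pics/c8.png',o)
```

```text
[0.22206227 0.0998988  0.15325699] [418.0603341   42.18265691 231.82292519]
```

View pics/c8.png

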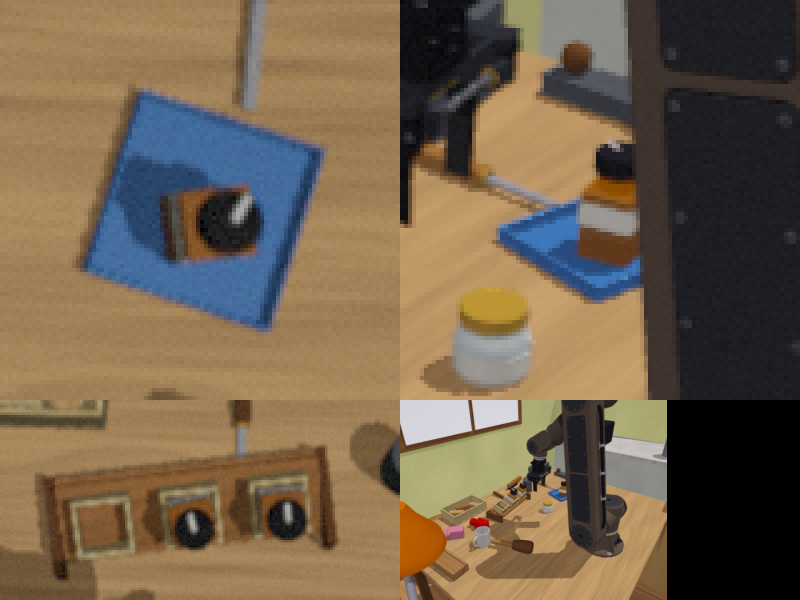

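The jar stands upright on the tray floor, with its line turned (top crop (240,208)). The two tight jars are in the rack with lines unturned. Handing in.

```bash
python3 -c "
from bench import bot;print(bot.close_job())"
```

```text
the job is handed in; nothing more can be done
None
```

The left jar (largest y) had the loose cap: it now stands upright on the floor of the blue tray with its white line turned about 45°, the two tight jars are still in the rack, and the job was handed in at about 23 s of the 67 s allowed; the hand-in returned no verdict.

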